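# Mount two casts on their modelling turntables

## Robot

A 6-joint arm with a two-finger parallel gripper is mounted at the origin on the work surface. World frame = base frame: x ahead of the robot, y to its left, z up, the work surface at z = 0. Lengths are in m, angles in rad, forces in N, time in s.
With the tool pointing down it reaches from about 0.375 to 0.975 m from the base axis. Payload 3.8 kg.
Tool frame: the origin (TCP) lies at the very end of the fingers, on their centre line; the grasp point (between the pads) lies 19 mm behind it; z points along the fingers, y is the line along which they close (so a half turn about z gives the same grasp; the last joint's range is limited). The gripper opens to 85 mm and grips with 20 to 120 N. Pads are 22 mm wide; open, the fingers measure 114 mm over their backs; the gripper's body (76 mm by 85 mm) begins 54 mm behind the grasp point. The pads swing forward as they close: fully open they stand 13 mm farther back than shut.
Start: joints at [1.073, 0.264, 1.604, -0, 1.274, -0.037], TCP at [0.3, 0.605, 0.231] pointing down, gripper open.
Joint ranges: [-2.63, 2.63], [-0.94, 2.18], [0.31, 2.57], [-1.31, 4.45], [0, 2.66], [-2.55, 2.55]. Speed limits (rad/s): [2.57, 2.57, 3.14, 3.14, 3.14, 3.14].

## Interface

Orientations are given as a rotation vector (axis times angle).
In Python, from workcell import bot gives the robot as it stands.
- The arm moves only by the shell command python3 -m creep 'ROWS' [FORCE]. ROWS is JSON, a list of rows, each a list of 5 numbers: the shift along the tool's x, y, z in units of 0.05 m (1.0 is 0.05 m), then the turn about the tool's z in units of 0.1 rad (1.0 is 0.1 rad), then the opening, from 0 (shut) to 1 (fully open). In form: [[tx, ty, tz, spin, hand], ...]. A call has 1 to 20 rows; each row shifts and turns the commanded pose from where the row before left it, along the tool's axes as they then stand; what a row does not reach is not made up. A row lasts 1/8 s, in which the tool goes at most 62.5 mm and 10.7 degrees, less where a joint would pass 70% of its speed; a pose out of reach is approached as far as the arm can. A call with a number of a shift or a turn outside -1 to 1 is refused whole. A call with a gripper value outside its range is refused whole. The fingers move at their own pace and stop on an object; FORCE is the grip in N (left out, the last holds). Time passes only in rows, so rows that do not move let the fingers close. It gives the time, the measured TCP pose, the force, the opening and the grip force at its end, in the units of the state.
- bot.read_state(): the state, without advancing time (a new reading comes with each control period).
- bot.read_camera(name): name is "scene" or "side" or "wrist"; returns a dict with "pixels" (400x640x3 uint8, red, green, blue), "vfov" (degrees; the focal length in pixels is half the picture's height over the tangent of half this angle, whatever the lens; pixels are square), "cx", "cy" (the principal point, pixels), "world_to_cam" (4x4, takes a point from world to camera coordinates). Camera axes: x right, y down, z forward; pixel columns grow to the right and rows downward; lengths in m; the calibration is good to about 2 mm. The wrist camera is an equidistant fisheye: a pixel r from the principal point sees the ray r / f radians off the axis. A picture is of the moment at which its call begins. There is no depth.
- bot.finish_job(): hands the job in; it is judged then, once.
Trained networks look in a picture, given as the dict that the camera call returned (one of the last four; its "shot" number tells which), for a name from the list of things; names that differ only in an ending like _2 or _b are one class to them, and where a whole thing is asked for, a point or a joint stands for the part that bears it (a point fixed in the world has none). Each returns a list of dicts, best first, with "score" (0 to 1); they miss things now and then, are a little off and sometimes report something else, mostly with a low value. They report only what shows in the picture. A call takes as long as a camera call.
- bot.look_for(target, picture): "bbox" ([left, top, right, bottom] in pixels, round what is visible of it).
- bot.regions_of(target, picture): "mask" (400x640 bool, what is visible of it) and "bbox" ([left, top, right, bottom] in pixels, round what is visible of it).
The state is a dict: "time": time; "q": joint angles; "joint_vel": joint speeds; "joint_torque": joint torques, N m; "tool_pos": TCP position; "tcp_rot": TCP orientation; "wrist_force": force on the tool from outside, world axes, zero at the start; "torque": the same for the moment, N m; "width": opening from 0.0 (shut) to 1.0 (fully open); "grip_force": force on a finger pad.
Only numpy, scipy, OpenCV 4.12 (cv2) and the standard library are available. Lean on these libraries where they do the work, as an engineer would, in place of code of your own. Each camera call takes 0.05 s, during which the arm holds its last target. There are 200 camera calls.

## Task

Set the two white casts up for review: on the wide turntable lay the rectangular plywood board, on it the round wooden disc, and stand the head cast on top; on the small turntable lay the square wooden block and stand the hand cast on it. Centre every piece on the one beneath it, lying flat or standing upright, let go of everything, and never tip either cast over.

Things in the scene. Friction and masses are not known exactly. Their poses are not given: they have to be found in the camera images.
- wide_turntable: the larger of the two blue modelling turntables, fixed and locked (does not turn): a round plate 190 mm across whose flat top is 48 mm above the bench. Origin on the bench under the plate's centre, z up.
- small_turntable: the smaller blue modelling turntable, fixed and locked: a round plate 120 mm across whose flat top is 48 mm above the bench. Origin on the bench under the plate's centre, z up.
- board: loose rectangular plywood board lying flat, 120 mm (its x) by 60 mm (its y) by 18 mm thick, about 85 g; it is gripped across its 60 mm side. Origin at the centre of its underside, z up.
- disc: loose round wooden disc lying flat, 60 mm across, 22 mm thick, about 45 g. Origin at the centre of its underside, z up.
- block: loose square wooden block lying flat, 54 by 54 mm (its x and y run along its sides), 24 mm thick, about 50 g. Origin at the centre of its underside, z up.
- head_cast: loose white resin cast of a head on a neck, standing upright, 80 mm tall, 120 g: round foot 48 mm across, 10 mm thick; neck 28 mm across; the head is round, 50 mm across, straight-sided from 42 to 60 mm above its underside; a nose sticks out 5 mm on its -x side, so grip it along its y, 50 mm above its underside. Origin at the centre of its underside, z up.
- palm_cast: loose white resin cast of a raised open hand, standing upright, 84 mm tall, 90 g: round foot 48 mm across, 10 mm thick; wrist 22 mm across; palm 22 mm thick (its x), 44 mm wide (its y), from 27 to 61 mm above its underside; four short fingers above it, thumb on its +y side (to 36 mm from centre). Grip the palm along its x. Origin at the centre of its underside, z up.

How it is judged:
At the end, for the whole second after the job is handed in: Head cast on disc on board on wide turntable; hand cast on block on small turntable. Each centred on the one below (board and block within 15 mm, the rest 12 mm), resting directly on it (height within 4 mm), tilted under 0.1 rad, released and at rest (horizontal distance between board and wide_turntable below 0.015 m and z of board in the frame of wide_turntable between 0.044 and 0.052 m and horizontal distance between disc and board below 0.012 m and z of disc in the frame of board between 0.014 and 0.022 m and horizontal distance between head_cast and disc below 0.012 m and z of head_cast in the frame of disc between 0.018 and 0.026 m and horizontal distance between block and small_turntable below 0.015 m and z of block in the frame of small_turntable between 0.044 and 0.052 m and horizontal distance between palm_cast and block below 0.012 m and z of palm_cast in the frame of block between 0.02 and 0.028 m and angle between each of board, disc, block, head_cast, palm_cast's own z axis and vertical below 0.1 rad and linear speed of each of board, disc, block, head_cast, palm_cast below 0.02 m/s); the robot touches nothing.
It fails at once if the head cast is tipped over (more than 0.8 rad) (angle between head_cast's own z axis and vertical above 0.8 rad).
It fails at once if the hand cast is tipped over (more than 0.8 rad) (angle between palm_cast's own z axis and vertical above 0.8 rad).
It also fails if it takes over 136 s, if anything falls off the work surface, if the arm or the gripper's body presses on something with over 40 N, if the wrist force passes 120 N, or if a joint passes its speed limit or range.

## Working session

There is one attempt and no reset: what is moved stays moved. The work goes in short steps, Python scripts to look and compute and a shell command to move; the robot and the scene stay as the last step left them, time stands still between calls to the robot, and variables do not carry over. Pictures are saved under pics/ and viewed, at most 14 in all, crops included, and the job is handed in when it is done.

```bash
mkdir -p pics; cat > h.py <<'E'
import numpy as np, cv2
from workcell import bot
from scipy.spatial.transform import Rotation as R
def save(p,n): cv2.imwrite('pics/'+n,cv2.cvtColor(p['pixels'],cv2.COLOR_RGB2BGR))
def ray(p,u,v):
    f=200/np.tan(np.radians(p['vfov'])/2); d=np.array([u-p['cx'],v-p['cy']],float)
    if p.get('fish'):
        r=np.hypot(*d); t=r/f; c=np.array([*(d/max(r,1e-9)*np.sin(t)),np.cos(t)])
    else: c=np.array([*(d/f),1])
    T=np.array(p['world_to_cam']); return -T[:3,:3].T@T[:3,3], T[:3,:3].T@c
def atz(p,u,v,z):
    o,d=ray(p,u,v); return (o+d*(z-o[2])/d[2])[:2]
def proj(p,X):
    T=np.array(p['world_to_cam']); c=T[:3,:3]@np.array(X)+T[:3,3]
    f=200/np.tan(np.radians(p['vfov'])/2)
    if p.get('fish'):
        r=np.hypot(c[0],c[1]); t=np.arctan2(r,c[2]); return np.array([p['cx'],p['cy']])+f*t*c[:2]/r
    return np.array([p['cx'],p['cy']])+f*c[:2]/c[2]
def cam(n):
    p=bot.read_camera(n); p['fish']=n=='wrist'; return p
N=['wide_turntable','small_turntable','board','disc','block','head_cast','palm_cast']
E
python3 - <<'E'
from h import *
s=bot.read_state(); print(s['tool_pos'],s['tcp_rot'],s['time'])
for c in ['scene','side','wrist']:
    p=cam(c); save(p,c+'0.png'); T=np.array(p['world_to_cam']); print(c,p['vfov'],p['cx'],p['cy'],-T[:3,:3].T@T[:3,3],T[2,:3])
    for n in N:
        for d in bot.regions_of(n,p)[:2]:
            b=d['bbox'];m=d['mask']; ys,xs=np.nonzero(m)
            print(n,round(d['score'],2),np.round(b),'cent',xs.mean().round(1),ys.mean().round(1), atz(p,xs.mean(),ys.mean(),.02).round(3))
E
```

```text
[0.29975375 0.60397678 0.22996703] [-0.71711959 -3.05804526  0.00335529] 0.0
scene 54.0216189872194 316.88553687736106 202.71926363379214 [ 1.05597908 -0.65838571  0.93347355] [-0.42010279  0.54788893 -0.72341645]
wide_turntable 0.78 [184. 251. 262. 316.] cent 221.8 281.4 [ 0.51  -0.358]
small_turntable 0.7 [358. 134. 392. 162.] cent 373.5 146.8 [0.509 0.394]
board 0.75 [308. 166. 327. 194.] cent 317.2 181.1 [0.463 0.114]
disc 0.81 [376. 187. 397. 206.] cent 384.9 195.0 [0.677 0.203]
block 0.65 [254. 210. 274. 230.] cent 263.1 220.7 [ 0.445 -0.131]
block 0.15 [185. 251. 261. 313.] cent 221.8 281.4 [ 0.51  -0.358]
head_cast 0.89 [342. 214. 360. 244.] cent 349.9 225.7 [0.664 0.021]
palm_cast 0.62 [293. 258. 314. 286.] cent 302.6 274.4 [ 0.664 -0.204]
side 46.77943615923043 318.7397195952182 204.3714495629436 [ 0.23886941 -1.12000895  0.88265378] [ 0.23394955  0.78468484 -0.5740534 ]
wide_turntable 0.57 [304. 268. 379. 327.] cent 340.5 297.4 [ 0.528 -0.349]
small_turntable 0.91 [263. 149. 293. 172.] cent 276.8 157.5 [0.525 0.4  ]
disc 0.64 [343. 193. 358. 218.] cent 348.0 204.8 [0.681 0.03 ]
disc 0.51 [322. 173. 339. 183.] cent 330.1 179.3 [0.672 0.195]
block 0.67 [272. 238. 300. 262.] cent 287.2 250.7 [ 0.439 -0.136]
head_cast 0.84 [344. 194. 357. 218.] cent 347.8 204.7 [0.681 0.031]
head_cast 0.23 [302. 268. 378. 328.] cent 340.6 297.1 [ 0.528 -0.348]
palm_cast 0.93 [361. 236. 381. 262.] cent 371.5 248.2 [ 0.674 -0.192]
wrist 65.70646984690485 318.3925607486895 202.7728893178972 [0.22566411 0.64069187 0.37373413] [ 0.28749221 -0.1431766  -0.94702095]
wide_turntable 0.77 [ 29. 372.  80. 400.] cent 52.9 387.1 [ 0.499 -0.377]
small_turntable 0.76 [227. 326. 279. 362.] cent 253.8 343.3 [0.498 0.391]
block 0.74 [ 61. 349.  83. 375.] cent 73.7 362.4 [ 0.432 -0.109]
```

```bash
python3 - <<'E'
import cv2
a=cv2.imread('pics/scene0.png')[110:340,160:440]; cv2.imwrite('pics/scene0c.png',cv2.resize(a,None,fx=2.6,fy=2.6,interpolation=cv2.INTER_CUBIC))
E
```

```text
(no output)
```

View pics/scene0c.png

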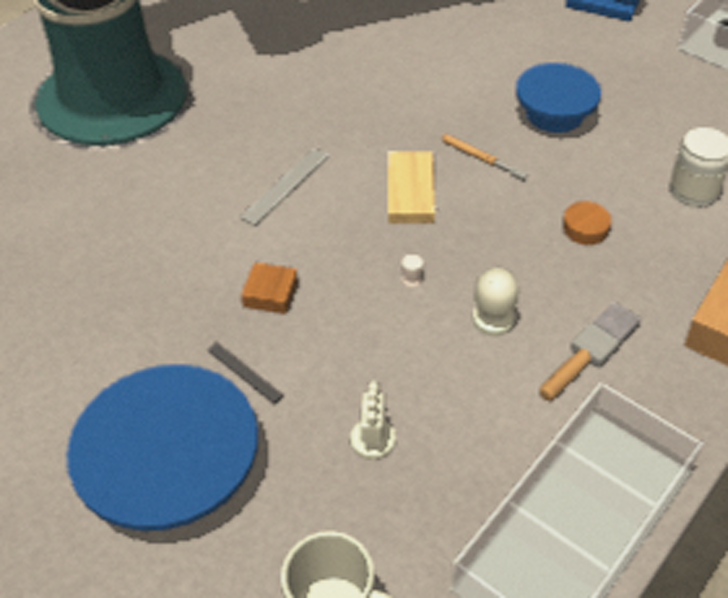

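View pics/wrist0.png

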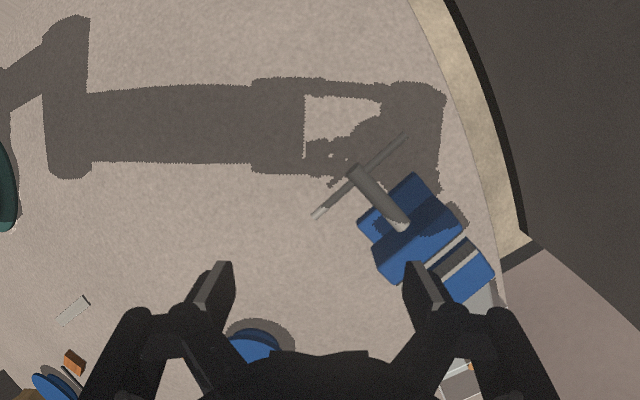

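```bash
cat >> h.py <<'E'
from scipy.optimize import minimize
A=np.linspace(0,2*np.pi,32,endpoint=False)
def ring(r,zs): return np.array([[r*np.cos(a),r*np.sin(a),z] for z in zs for a in A])
def box(x,y,z0,z1): return np.array([[i*x/2,j*y/2,z] for i in(-1,1) for j in(-1,1) for z in(z0,z1)])
def off(P,x,y): return P+np.array([x,y,0])
M=dict(wide_turntable=[ring(.095,(.04,.048))],small_turntable=[ring(.06,(.036,.048))],board=[box(.12,.06,0,.018)],
 disc=[ring(.03,(0,.022))],block=[box(.054,.054,0,.024)],
 head_cast=[ring(.024,(0,.01)),ring(.014,(0,.05)),np.vstack([ring(.025,(.042,.06)),ring(.02,(.033,.071)),ring(.01,(.028,.079))]),off(box(.01,.008,.047,.055),-.025,0)],
 palm_cast=[ring(.024,(0,.01)),ring(.011,(0,.03)),box(.022,.044,.027,.061),box(.014,.04,.06,.082),off(box(.014,.014,.035,.055),0,.029)])
def fit(name,obs,x0,z=0,yaws=(0,)):
    """obs: list of (picture,mask); pose x,y,yaw maximising the summed IoU with underside at z"""
    def cost(v):
        c,s=np.cos(v[2]),np.sin(v[2]); t=0
        for p,m in obs:
            im=np.zeros((1600,2560),np.uint8)
            for P in M[name]:
                W=np.c_[c*P[:,0]-s*P[:,1]+v[0],s*P[:,0]+c*P[:,1]+v[1],P[:,2]+z]
                q=np.array([proj(p,w) for w in W])
                cv2.fillConvexPoly(im,cv2.convexHull(((q+.5)*4).astype(np.float32)).astype(np.int32),255)
            im=cv2.resize(im,(640,400),interpolation=cv2.INTER_AREA)/255.
            t+=1-np.minimum(im,m).sum()/np.maximum(im,m).sum()
        return t/len(obs)
    best=None
    for y in yaws:
        r=minimize(cost,[x0[0],x0[1],y],method='Nelder-Mead',options=dict(initial_simplex=[[x0[0],x0[1],y],[x0[0]+.01,x0[1],y],[x0[0],x0[1]+.01,y],[x0[0],x0[1],y+.25]],maxfev=100,xatol=2e-4,fatol=1e-4))
        if best is None or r.fun<best.fun: best=r
    return best.x.round(4),round(1-best.fun,3)
def mask(name,p,near,z=.02,tol=.08):
    for d in bot.regions_of(name,p):
        ys,xs=np.nonzero(d['mask'])
        if np.hypot(*(atz(p,xs.mean(),ys.mean(),z)-near))<tol: return d['mask'].astype(float)
def togo(x,y,z,yaw=None):
    """shift in units along tool axes AFTER the turn that brings the tool y axis to yaw (mod pi)"""
    s=bot.read_state(); Q=R.from_rotvec(s['tcp_rot']).as_matrix(); cur=np.arctan2(Q[1,1],Q[0,1]); sp=0
    if yaw is not None: sp=-((yaw-cur+np.pi/2)%np.pi-np.pi/2)   # tool z is down
    Q=Q@R.from_rotvec([0,0,sp]).as_matrix()
    d=Q.T@(np.array([x,y,z])-s['tool_pos'])
    print('t',round(s['time'],2),'pos',np.round(s['tool_pos'],4),'yaw_y',round(cur,3),'q6',round(s['q'][5],2),'w',round(s['width'],3),'| spin',round(sp*10,2),'shift',(d/.05).round(3))
E
python3 - <<'E'
from h import *
near=dict(wide_turntable=(.51,-.355),small_turntable=(.51,.394),board=(.463,.114),disc=(.675,.2),block=(.443,-.133),head_cast=(.67,.025),palm_cast=(.668,-.198))
ps=[cam('scene'),cam('side')]
for n in N:
    ob=[(p,m) for p in ps if (m:=mask(n,p,near[n])) is not None]
    ys={'board':(1,2.3,0),'block':(.4,1.1),'head_cast':(0,1.57,3.14,4.7),'palm_cast':(0,1.57,3.14,4.7)}.get(n,(0,))
    print(n,len(ob),*[fit(n,ob,near[n],yaws=(y,)) for y in ys])
togo(.463,.114,.23)
E
```

```text
wide_turntable 2 (array([ 0.5207, -0.3632, -0.0262]), np.float64(0.972))
small_turntable 2 (array([0.5194, 0.3763, 0.1246]), np.float64(0.831))
board 2 (array([0.4582, 0.1216, 2.2445]), np.float64(0.925)) (array([0.4577, 0.1227, 2.2375]), np.float64(0.922)) (array([ 0.4588,  0.1205, -0.8878]), np.float64(0.926))
disc 2 (array([0.6744, 0.2086, 0.0083]), np.float64(0.914))
block 2 (array([ 0.4413, -0.1255,  0.4703]), np.float64(0.873)) (array([ 0.4409, -0.1252,  0.5086]), np.float64(0.872))
head_cast 2 (array([0.6714, 0.0088, 0.5572]), np.float64(0.879)) (array([0.6711, 0.009 , 2.0123]), np.float64(0.884)) (array([0.6707, 0.0084, 3.1885]), np.float64(0.878)) (array([0.6711, 0.0087, 4.7006]), np.float64(0.885))
palm_cast 2 (array([ 0.6669, -0.2067,  0.5959]), np.float64(0.869)) (array([ 0.6677, -0.2065,  0.6112]), np.float64(0.869)) (array([ 0.6661, -0.2058,  3.7749]), np.float64(0.854)) (array([ 0.6663, -0.2059,  3.7778]), np.float64(0.855))
t 2.0 pos [0.3001 0.6046 0.2313] yaw_y 1.11 q6 -0.04 w 1.003 | spin 0 shift [-7.28  -7.34   0.026]
```

```bash
python3 -c "
from h import *
togo(.4585,.1212,.2,.674)"
```

```text
t 2.0 pos [0.3001 0.6046 0.2313] yaw_y 1.11 q6 -0.04 w 1.003 | spin 4.36 shift [-9.53  -3.559  0.626]
```

```bash
python3 -m creep '[[0,0,0,1,1],[0,0,0,1,1],[0,0,0,1,1],[0,0,0,1,1],[0,0,0,0.36,1],[-0.95,-0.36,0,0,1],[-0.95,-0.36,0,0,1],[-0.95,-0.36,0,0,1],[-0.95,-0.36,0,0,1],[-0.95,-0.36,0,0,1],[-0.95,-0.36,0,0,1],[-0.95,-0.36,0,0,1],[-0.95,-0.36,0,0,1],[-0.95,-0.36,0.3,0,1],[-0.95,-0.36,0.3,0,1],[0,0,0,0,1],[0,0,0,0,1]]' 40; cat > m.py <<'E'
import sys
from h import *
# m.py name x y yaw [view]
n,x,y,yaw=sys.argv[1],*map(float,sys.argv[2:5]); z=float(sys.argv[5])
p=cam('wrist')
if len(sys.argv)>6: save(p,sys.argv[6])
m=mask(n,p,(x,y),z=z+.02)
if m is None: print('no mask'); sys.exit()
f=fit(n,[(p,m)],(x,y),z=z,yaws=(yaw,)); print(n,f,'px',m.sum(), 'edge',m[:, [0,-1]].sum()+m[[0,-1]].sum())
E
python3 m.py board .4585 .1212 2.245 0 w1.png; python3 -c "
from h import *
togo(.4585,.1212,.2,.674)"
```

```text
time: 4.12
tool_pos: [0.456, 0.1213, 0.2015]
tcp_rot: [-1.363, -2.83, -0.001]
wrist_force: [0.0, 0.2, 0.2]
width: 1.0
grip_force: 0.0
board (array([0.4568, 0.1196, 2.2454]), np.float64(0.971)) px 5910.0 edge 0.0
t 4.22 pos [0.4561 0.1222 0.2019] yaw_y 0.675 q6 -0.47 w 0.996 | spin 0.01 shift [-0.046  0.025  0.037]
```

View pics/w1.png

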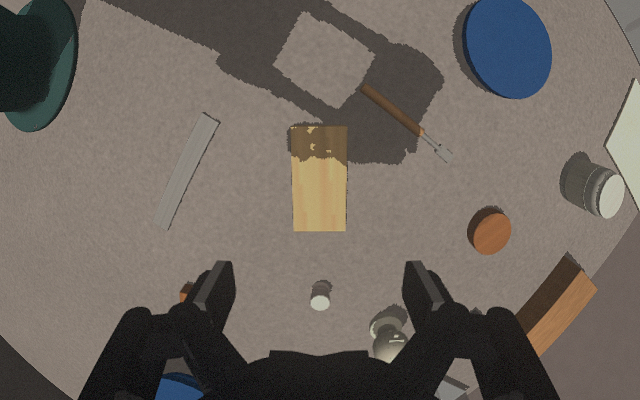

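```bash
python3 - <<'E'
from h import *
p=cam('wrist')
for n,a in dict(small_turntable=(.519,.376),disc=(.674,.208)).items():
    m=mask(n,p,a,z=.03)
    if m is not None: print(n,fit(n,[(p,m)],a))
togo(.4568,.1196,.004,.675)
E
```

```text
small_turntable (array([0.5184, 0.376 , 0.1109]), np.float64(0.973))
disc (array([0.6746, 0.2062, 0.0367]), np.float64(0.958))
t 4.38 pos [0.456  0.1223 0.2018] yaw_y 0.676 q6 -0.47 w 1.0 | spin 0.01 shift [-0.051 -0.025  3.956]
```

```bash
python3 -m creep '[[-0.05,-0.025,0.5,0,1],[0,0,0.7,0,1],[0,0,0.8,0,1],[0,0,0.8,0,1],[0,0,0.6,0,1],[0,0,0.3,0,1],[0,0,0.2,0,1],[0,0,0.06,0,1],[0,0,0,0,1],[0,0,0,0,0],[0,0,0,0,0],[0,0,0,0,0],[0,0,0,0,0],[0,0,0,0,0],[0,0,0,0,0]]' 40
```

```text
time: 6.25
tool_pos: [0.4576, 0.1186, 0.0044]
tcp_rot: [1.361, 2.83, 0.002]
wrist_force: [0.3, 0.5, 5.8]
width: 0.687
grip_force: 43.5
```

```bash
python3 -m creep '[[0,0,-0.3,0,0],[0,0,-0.7,0,0],[0,0,-0.9,0,0],[0,0,-0.9,0,0],[0,0,-0.2,0,0],[0,0,0,0,0]]'; python3 -c "
from h import *
togo(.5207,-.3632,.2,.675)"
```

```text
time: 7.0
tool_pos: [0.4567, 0.1184, 0.154]
tcp_rot: [1.361, 2.83, 0.001]
wrist_force: [0.1, 0.5, -1.6]
width: 0.69
grip_force: 43.6
t 7.0 pos [0.4567 0.1184 0.154 ] yaw_y 0.674 q6 -0.47 w 0.69 | spin -0.01 shift [-8.32  -5.019 -0.922]
```

```bash
python3 -m creep '[[-0.4,-0.24,-0.4,0,0],[-0.79,-0.48,-0.5,0,0],[-0.79,-0.48,0,0,0],[-0.79,-0.48,0,0,0],[-0.79,-0.48,0,0,0],[-0.79,-0.48,0,0,0],[-0.79,-0.48,0,0,0],[-0.79,-0.48,0,0,0],[-0.79,-0.48,0,0,0],[-0.79,-0.48,0,0,0],[-0.6,-0.34,0,0,0],[-0.2,-0.1,0,0,0],[0,0,0,0,0],[0,0,0,0,0]]'; python3 -c "
from h import *
togo(.5207,-.3632,.0535,.675)"
```

```text
time: 8.75
tool_pos: [0.5201, -0.3608, 0.1973]
tcp_rot: [-1.36, -2.83, -0.001]
wrist_force: [-0.0, 0.5, -0.8]
width: 0.693
grip_force: 43.6
t 8.75 pos [ 0.5201 -0.3608  0.1973] yaw_y 0.675 q6 -1.32 w 0.693 | spin -0.0 shift [-0.053 -0.02   2.876]
```

```bash
python3 -m creep '[[-0.05,-0.02,0.5,0,0],[0,0,0.7,0,0],[0,0,0.7,0,0],[0,0,0.6,0,0],[0,0,0.25,0,0],[0,0,0.1,0,0],[0,0,0.03,0,0],[0,0,0,0,0],[0,0,0,0,0]]'
```

```text
time: 9.88
tool_pos: [0.5219, -0.3654, 0.0554]
tcp_rot: [1.361, 2.829, -0.001]
wrist_force: [0.5, -0.2, -0.6]
width: 0.692
grip_force: 43.6
```

Not touching yet; about 3 mm to go.

```bash
python3 -m creep '[[0,0,0.04,0,0],[0,0,0.02,0,0],[0,0,0,0,0],[0,0,0,0,0]]'
```

```text
time: 10.38
tool_pos: [0.5216, -0.3652, 0.0525]
tcp_rot: [1.362, 2.83, -0.0]
wrist_force: [-1.2, 1.5, 5.0]
width: 0.69
grip_force: 44.2
```

Contact (5 N). Release and rise, then plan the disc.

```bash
python3 -m creep '[[0,0,0,0,0.8],[0,0,0,0,0.9],[0,0,0,0,1],[0,0,0,0,1],[0,0,-0.4,0,1],[0,0,-0.8,0,1],[0,0,-0.9,0,1],[0,0,-0.9,0,1],[0,0,-0.2,0,1],[0,0,0,0,1],[0,0,0,0,1]]'; python3 m.py board .5207 -.3632 2.245 .048; python3 m.py wide_turntable .5207 -.3632 0 0; python3 -c "
from h import *
togo(.6746,.2068,.2)"
```

```text
time: 11.75
tool_pos: [0.5203, -0.3642, 0.2095]
tcp_rot: [-1.361, -2.828, -0.001]
wrist_force: [0.6, -0.8, -0.2]
width: 0.999
grip_force: 0.0
board (array([ 0.5209, -0.3657,  2.2459]), np.float64(0.978)) px 7388.0 edge 0.0
wide_turntable (array([ 0.5204, -0.3638,  0.1131]), np.float64(0.7)) px 17719.0 edge 0.0
t 11.95 pos [ 0.5206 -0.3643  0.2094] yaw_y 0.674 q6 -1.32 w 1.001 | spin 0 shift [7.001 9.536 0.202]
```

```bash
python3 -m creep '[[0.35,0.475,0.1,0,1],[0.7,0.95,0.1,0,1],[0.7,0.95,0,0,1],[0.7,0.95,0,0,1],[0.7,0.95,0,0,1],[0.7,0.95,0,0,1],[0.7,0.95,0,0,1],[0.7,0.95,0,0,1],[0.7,0.95,0,0,1],[0.7,0.95,0,0,1],[0.35,0.475,0,0,1],[0,0,0,0,1],[0,0,0,0,1]]'; python3 m.py disc .6746 .2068 0 0;python3 -c "
from h import *
togo(.6746,.2068,.004)"
```

```text
time: 13.58
tool_pos: [0.6737, 0.2039, 0.2006]
tcp_rot: [-1.362, -2.83, 0.003]
wrist_force: [-1.2, 0.0, -0.4]
width: 1.002
grip_force: 0.0
disc (array([0.6741, 0.2068, 0.0761]), np.float64(0.969)) px 2515.0 edge 0.0
t 13.68 pos [0.6738 0.2033 0.2011] yaw_y 0.672 q6 -0.41 w 1.0 | spin 0 shift [0.046 0.059 3.941]
```

```bash
python3 -m creep '[[0.05,0.05,0.5,0,1],[0,0,0.7,0,1],[0,0,0.8,0,1],[0,0,0.8,0,1],[0,0,0.6,0,1],[0,0,0.3,0,1],[0,0,0.18,0,1],[0,0,0.06,0,1],[0,0,0,0,1],[0,0,0,0,0],[0,0,0,0,0],[0,0,0,0,0],[0,0,0,0,0],[0,0,0,0,0],[0,0,0,0,0]]' 40;  python3 -m creep '[[0,0,-0.3,0,0],[0,0,-0.7,0,0],[0,0,-0.9,0,0],[0,0,-0.9,0,0],[0,0,-0.9,0,0],[0,0,-0.2,0,0],[0,0,0,0,0]]'; python3 -c "
from h import *
togo(.5209,-.3657,.2)"
```

```text
time: 15.55
tool_pos: [0.6755, 0.209, 0.0058]
tcp_rot: [1.361, 2.829, 0.003]
wrist_force: [-0.0, 0.3, 6.0]
width: 0.684
grip_force: 43.3
time: 16.42
tool_pos: [0.6746, 0.2086, 0.2]
tcp_rot: [1.361, 2.83, 0.001]
wrist_force: [-0.3, -0.0, -0.9]
width: 0.685
grip_force: 43.0
t 16.43 pos [0.6746 0.2086 0.2   ] yaw_y 0.674 q6 -0.41 w 0.685 | spin 0 shift [-7.056e+00 -9.570e+00 -6.000e-03]
```

```bash
python3 -m creep '[[-0.35,-0.475,0,0,0],[-0.7,-0.95,0,0,0],[-0.7,-0.95,0,0,0],[-0.7,-0.95,0,0,0],[-0.7,-0.95,0,0,0],[-0.7,-0.95,0,0,0],[-0.7,-0.95,0,0,0],[-0.7,-0.95,0,0,0],[-0.7,-0.95,0,0,0],[-0.7,-0.95,0,0,0],[-0.35,-0.5,0,0,0],[-0.05,-0.05,0,0,0],[0,0,0,0,0],[0,0,0,0,0]]'; python3 -c "
from h import *
togo(.5209,-.3657,.0715)"
```

```text
time: 18.18
tool_pos: [0.5201, -0.3643, 0.1985]
tcp_rot: [-1.36, -2.83, -0.001]
wrist_force: [0.0, -0.0, -0.9]
width: 0.677
grip_force: 43.0
t 18.18 pos [ 0.5201 -0.3643  0.1985] yaw_y 0.675 q6 -1.33 w 0.677 | spin 0 shift [-0.036 -0.006  2.539]
```

```bash
python3 -m creep '[[-0.04,0,0.5,0,0],[0,0,0.7,0,0],[0,0,0.6,0,0],[0,0,0.4,0,0],[0,0,0.2,0,0],[0,0,0.08,0,0],[0,0,0.02,0,0],[0,0,0,0,0],[0,0,0,0,0]]'
```

```text
time: 19.3
tool_pos: [0.522, -0.3677, 0.0752]
tcp_rot: [1.362, 2.83, -0.0]
wrist_force: [0.7, -0.1, -1.0]
width: 0.68
grip_force: 43.0
```

```bash
python3 -m creep '[[-0.01,0.02,0.05,0,0],[0,0,0.02,0,0],[0,0,0,0,0],[0,0,0,0,0]]'
```

```text
time: 19.8
tool_pos: [0.5231, -0.3672, 0.0718]
tcp_rot: [1.362, 2.83, -0.0]
wrist_force: [-1.9, 1.1, 5.5]
width: 0.683
grip_force: 43.4
```

```bash
python3 -m creep '[[0,0,0,0,0.8],[0,0,0,0,0.9],[0,0,0,0,1],[0,0,0,0,1],[0,0,-0.4,0,1],[0,0,-0.8,0,1],[0,0,-0.9,0,1],[0,0,-0.7,0,1],[0,0,-0.2,0,1],[0,0,0,0,1],[0,0,0,0,1]]'; python3 m.py board .5207 -.3632 2.245 .048; python3 m.py disc .5207 -.3632 0 .066 ; python3 -c "
from h import *
togo(.44,-.1254,.2, .5)"
```

```text
time: 21.18
tool_pos: [0.5217, -0.3662, 0.2187]
tcp_rot: [-1.36, -2.828, -0.001]
wrist_force: [0.1, 0.5, -0.1]
width: 1.005
grip_force: 0.0
board (array([ 0.5209, -0.3658,  2.2463]), np.float64(0.528)) px 3736.0 edge 0.0
disc (array([ 0.5233, -0.3692,  0.1345]), np.float64(0.953)) px 3218.0 edge 0.0
t 21.38 pos [ 0.522  -0.3664  0.219 ] yaw_y 0.674 q6 -1.33 w 0.996 | spin 1.74 shift [5.016 0.872 0.392]
```

```bash
python3 -m creep '[[0,0,0,0.9,1],[0,0,0,0.84,1],[0.5,0.09,0.1,0,1],[0.9,0.16,0.1,0,1],[0.9,0.16,0.2,0,1],[0.9,0.16,0,0,1],[0.9,0.16,0,0,1],[0.9,0.14,0,0,1],[0,0,0,0,1],[0,0,0,0,1],[0,0,0,0,1]]'; python3 m.py block .441 -.1254 .49 0 ; python3 -c "
from h import *
togo(.441,-.1254,.004,.5)"
```

```text
time: 22.75
tool_pos: [0.4415, -0.1276, 0.2008]
tcp_rot: [1.604, 2.701, -0.0]
wrist_force: [1.4, -0.5, -0.1]
width: 1.001
grip_force: 0.0
block (array([ 0.4392, -0.1286,  0.4775]), np.float64(0.937)) px 2508.0 edge 0.0
t 22.85 pos [ 0.4413 -0.1276  0.2007] yaw_y 0.499 q6 -0.83 w 1.002 | spin -0.01 shift [0.041 0.017 3.934]
```

```bash
python3 -m creep '[[0,-0.05,0.5,0.2,1],[0,0,0.7,0,1],[0,0,0.8,0,1],[0,0,0.8,0,1],[0,0,0.6,0,1],[0,0,0.3,0,1],[0,0,0.18,0,1],[0,0,0.06,0,1],[0,0,0,0,1],[0,0,0,0,0],[0,0,0,0,0],[0,0,0,0,0],[0,0,0,0,0],[0,0,0,0,0],[0,0,0,0,0]]' 40;  python3 -m creep '[[0,0,-0.3,0,0],[0,0,-0.7,0,0],[0,0,-0.9,0,0],[0,0,-0.9,0,0],[0,0,-0.9,0,0],[0,0,-0.2,0,0],[0,0,0,0,0]]'; python3 -c "
from h import *
togo(.5186,.376,.2)"
```

```text
time: 24.72
tool_pos: [0.4397, -0.1282, 0.0047]
tcp_rot: [1.629, 2.685, 0.0]
wrist_force: [-0.4, 0.8, 6.0]
width: 0.625
grip_force: 42.7
time: 25.6
tool_pos: [0.4389, -0.1279, 0.1993]
tcp_rot: [1.629, 2.685, 0.0]
wrist_force: [-0.4, -0.5, -1.5]
width: 0.619
grip_force: 42.3
t 25.6 pos [ 0.4389 -0.1279  0.1993] yaw_y 0.48 q6 -0.82 w 0.619 | spin 0 shift [ 8.204  6.068 -0.016]
```

```bash
python3 -m creep '[[0.4,0.3,0,0,0],[0.8,0.59,0,0,0],[0.8,0.59,0,0,0],[0.8,0.59,0,0,0],[0.8,0.59,0,0,0],[0.8,0.59,0,0,0],[0.8,0.59,0,0,0],[0.8,0.59,0,0,0],[0.8,0.59,0,0,0],[0.8,0.59,0,0,0],[0.5,0.4,0,0,0],[0.1,0.06,0,0,0],[0,0,0,0,0],[0,0,0,0,0]]'; python3 -c "
from h import *
togo(.5186,.376,.0545)"
```

```text
time: 27.35
tool_pos: [0.5182, 0.3744, 0.1978]
tcp_rot: [-1.631, -2.685, 0.003]
wrist_force: [-0.5, 0.6, -1.3]
width: 0.623
grip_force: 42.3
t 27.35 pos [0.5182 0.3744 0.1978] yaw_y 0.479 q6 0.11 w 0.623 | spin 0 shift [0.026 0.028 2.867]
```

```bash
python3 -m creep '[[0.02,0.02,0.5,0,0],[0,0,0.7,0,0],[0,0,0.7,0,0],[0,0,0.6,0,0],[0,0,0.25,0,0],[0,0,0.1,0,0],[0,0,0.03,0,0],[0,0,0.03,0,0],[0,0,0.03,0,0],[0,0,0,0,0],[0,0,0,0,0]]'
```

```text
time: 28.72
tool_pos: [0.5197, 0.3778, 0.0528]
tcp_rot: [1.629, 2.685, 0.002]
wrist_force: [0.7, 0.3, 3.8]
width: 0.621
grip_force: 42.8
```

```bash
python3 -m creep '[[0,0,0,0,0.8],[0,0,0,0,0.9],[0,0,0,0,1],[0,0,0,0,1],[0,0,-0.4,0,1],[0,0,-0.8,0,1],[0,0,-0.9,0,1],[0,0,-0.8,0,1],[0,0,-0.2,0,1],[0,0,0,0,1],[0,0,0,0,1]]'; python3 m.py block .5186 .376 .48 .048; python3 m.py small_turntable .5186 .376 0 0; python3 -c "
from h import *
togo(.671,.009,.21)"
```

```text
time: 30.1
tool_pos: [0.5181, 0.3765, 0.2049]
tcp_rot: [-1.629, -2.685, 0.005]
wrist_force: [0.3, 0.4, -0.0]
width: 1.002
grip_force: 0.0
block (array([0.5192, 0.3763, 0.4923]), np.float64(0.959)) px 3459.0 edge 0.0
small_turntable (array([0.518 , 0.376 , 0.1911]), np.float64(0.659)) px 7070.0 edge 0.0
t 30.3 pos [0.5183 0.3767 0.205 ] yaw_y 0.48 q6 0.11 w 0.997 | spin 0 shift [-7.934 -0.689 -0.096]
```

```bash
python3 -m creep '[[-0.4,-0.03,-0.1,0,1],[-0.85,-0.07,0,0,1],[-0.85,-0.07,0,0,1],[-0.85,-0.08,0,0,1],[-0.85,-0.08,0,0,1],[-0.85,-0.08,0,0,1],[-0.85,-0.08,0,0,1],[-0.85,-0.08,0,0,1],[-0.85,-0.08,0,0,1],[-0.6,-0.05,0,0,1],[-0.13,0,0,0,1],[0,0,0,0,1],[0,0,0,0,1]]'; python3 - <<'E'
from h import *
p=cam('wrist'); m=mask('head_cast',p,(.671,.009),z=.05)
for y in (0,1.57,3.14,4.71): print(fit('head_cast',[(p,m)],(.671,.009),yaws=(y,)))
q=proj(p,(.671,.009,.04)).astype(int); print(q)
a=p['pixels'][q[1]-60:q[1]+60,q[0]-80:q[0]+80]; cv2.imwrite('pics/head.png',cv2.resize(a[:,:,::-1],None,fx=5,fy=5,interpolation=cv2.INTER_CUBIC))
togo(.671,.009,.027)
E
```

```text
time: 31.92
tool_pos: [0.6707, 0.0102, 0.2118]
tcp_rot: [-1.628, -2.686, -0.0]
wrist_force: [-0.0, 0.8, 0.0]
width: 1.001
grip_force: 0.0
(array([0.6701, 0.0075, 0.1922]), np.float64(0.947))
(array([0.6701, 0.0074, 1.852 ]), np.float64(0.955))
(array([0.6698, 0.0076, 2.4302]), np.float64(0.959))
(array([0.6702, 0.0076, 4.9235]), np.float64(0.967))
[318 181]
t 32.02 pos [0.6708 0.0105 0.2119] yaw_y 0.481 q6 -0.5 w 1.001 | spin 0 shift [-0.029 -0.01   3.697]
```

View pics/head.png

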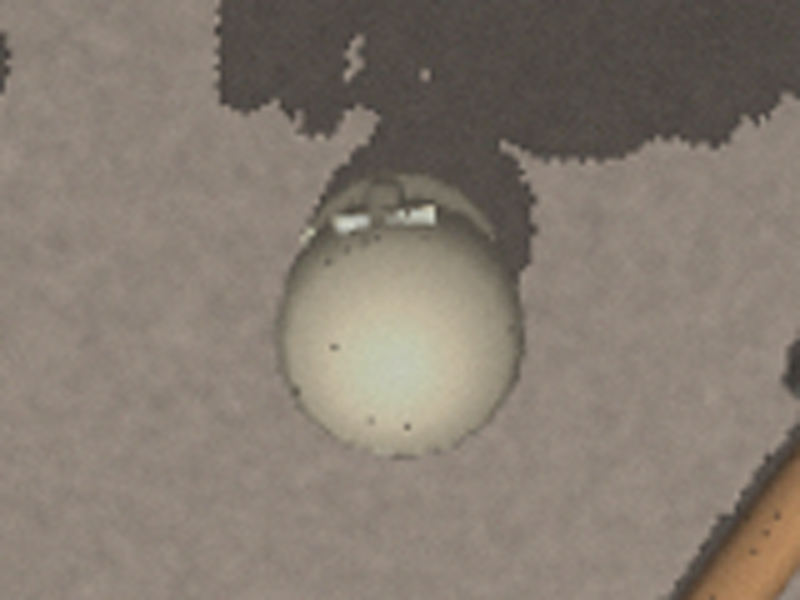

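```bash
python3 - <<'E'
from h import *
p=cam('wrist')
for u,v,z in ((315,159.5,.051),(308,165,.056),(320.3,164,.056)):
    d=atz(p,u,v,z)-np.array([.6702,.0076]); print(d,np.arctan2(d[1],d[0]))
E
python3 -c "
from h import *
togo(.6702,.0076,.027)"
```

```text
[-0.01460562  0.02296562] 2.1372508068376765
[-0.01855824  0.01577729] 2.437011405366106
[-0.00831153  0.02223709] 1.9284869132549327
t 32.08 pos [0.6708 0.0105 0.2119] yaw_y 0.481 q6 -0.5 w 1.0 | spin 0 shift [-0.046 -0.038  3.697]
```

```bash
python3 -m creep '[[0,0,0,-1,1],[-0.04,-0.04,0.5,0,1],[0,0,0.7,0,1],[0,0,0.8,0,1],[0,0,0.7,0,1],[0,0,0.5,0,1],[0,0,0.3,0,1],[0,0,0.15,0,1],[0,0,0.05,0,1],[0,0,0,0,1],[0,0,0,0,0],[0,0,0,0,0],[0,0,0,0,0],[0,0,0,0,0],[0,0,0,0,0],[0,0,0,0,0]]' 35; python3 -m creep '[[0,0,-0.3,0,0],[0,0,-0.6,0,0],[0,0,-0.8,0,0],[0,0,-0.8,0,0],[0,0,-0.8,0,0],[0,0,-0.5,0,0],[0,0,-0.2,0,0],[0,0,0,0,0]]'; python3 -c "
from h import *
togo(.5233,-.3692,.227)"
```

```text
time: 34.08
tool_pos: [0.6713, 0.0066, 0.0278]
tcp_rot: [1.493, 2.763, 0.001]
wrist_force: [-0.5, 0.7, 6.2]
width: 0.571
grip_force: 36.4
time: 35.08
tool_pos: [0.6705, 0.0066, 0.227]
tcp_rot: [1.493, 2.764, 0.0]
wrist_force: [0.4, 0.1, -1.9]
width: 0.575
grip_force: 36.6
t 35.08 pos [0.6705 0.0066 0.227 ] yaw_y 0.58 q6 -0.61 w 0.575 | spin 0 shift [-4.673e+00 -6.582e+00 -1.000e-03]
```

```bash
python3 -m creep '[[-0.15,-0.2,0,0,0],[-0.35,-0.5,0,0,0],[-0.5,-0.7,0,0,0],[-0.55,-0.8,0,0,0],[-0.55,-0.8,0,0,0],[-0.55,-0.8,0,0,0],[-0.55,-0.8,0,0,0],[-0.55,-0.8,0,0,0],[-0.5,-0.65,0,0,0],[-0.3,-0.4,0,0,0],[-0.12,-0.13,0,0,0],[0,0,0,0,0],[0,0,0,0,0]]'; python3 -c "
from h import *
togo(.5233,-.3692,.117)"
```

```text
time: 36.7
tool_pos: [0.5235, -0.3679, 0.2263]
tcp_rot: [-1.492, -2.764, -0.001]
wrist_force: [0.0, -0.1, -2.3]
width: 0.572
grip_force: 36.6
t 36.7 pos [ 0.5235 -0.3679  0.2263] yaw_y 0.581 q6 -1.23 w 0.572 | spin 0 shift [-0.022 -0.018  2.186]
```

```bash
python3 -m creep '[[0,0,0.3,0,0],[0,0,0.6,0,0],[0,0,0.5,0,0],[0,0,0.4,0,0],[0,0,0.2,0,0],[0,0,0.1,0,0],[0,0,0.04,0,0],[0,0,0,0,0],[0,0,0,0,0]]'; python3 -c "
from h import *
togo(.5233,-.3692,.1158)"
```

```text
time: 37.83
tool_pos: [0.5238, -0.3694, 0.1207]
tcp_rot: [1.493, 2.763, -0.0]
wrist_force: [0.5, 0.0, -2.7]
width: 0.571
grip_force: 36.6
t 37.83 pos [ 0.5238 -0.3694  0.1207] yaw_y 0.58 q6 -1.23 w 0.571 | spin 0 shift [ 0.008 -0.006  0.098]
```

```bash
python3 -m creep '[[0,0,0.04,0,0],[0,0,0.03,0,0],[0,0,0.02,0,0],[0,0,0.01,0,0],[0,0,0,0,0],[0,0,0,0,0]]'
```

```text
time: 38.58
tool_pos: [0.5234, -0.3691, 0.1158]
tcp_rot: [1.493, 2.764, -0.0]
wrist_force: [-2.2, 1.1, 4.8]
width: 0.578
grip_force: 37.1
```

Contact. Open gradually, rise, check.

```bash
python3 -m creep '[[0,0,0,0,0.62],[0,0,0,0,0.68],[0,0,0,0,0.76],[0,0,0,0,0.9],[0,0,0,0,1],[0,0,0,0,1],[0,0,-0.3,0,1],[0,0,-0.6,0,1],[0,0,-0.8,0,1],[0,0,-0.6,0,1],[0,0,-0.2,0,1],[0,0,0,0,1],[0,0,0,0,1]]'; python3 - <<'E'
from h import *
p=cam('wrist'); save(p,'w2.png'); m=mask('head_cast',p,(.5233,-.3692),z=.13)
if m is not None: print(fit('head_cast',[(p,m)],(.5233,-.3692),z=.088,yaws=(5.28,)))
togo(.6669,-.206,.22,.6)
E
```

```text
time: 40.2
tool_pos: [0.5225, -0.3684, 0.238]
tcp_rot: [-1.492, -2.761, -0.001]
wrist_force: [0.9, -0.3, -0.2]
width: 0.999
grip_force: 0.0
(array([ 0.5222, -0.3688,  5.3199]), np.float64(0.974))
t 40.3 pos [ 0.5225 -0.3684  0.2377] yaw_y 0.58 q6 -1.23 w 1.0 | spin -0.2 shift [1.048 4.217 0.353]
```

View pics/w2.png

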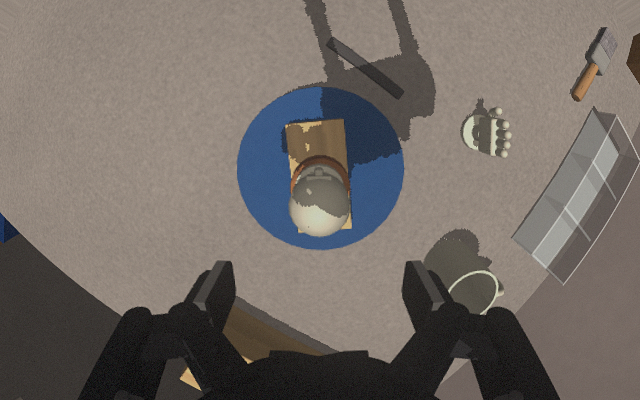

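```bash
python3 -m creep '[[0,0,0,-0.2,1],[0.1,0.4,0.1,0,1],[0.2,0.8,0.1,0,1],[0.2,0.85,0.1,0,1],[0.2,0.85,0,0,1],[0.2,0.8,0,0,1],[0.1,0.42,0,0,1],[0.05,0.1,0,0,1],[0,0,0,0,1],[0,0,0,0,1]]'; python3 - <<'E'
from h import *
p=cam('wrist'); m=mask('palm_cast',p,(.667,-.206),z=.04)
for y in (.45,.75): print(fit('palm_cast',[(p,m)],(.667,-.206),yaws=(y,)))
q=proj(p,(.667,-.206,.04)).astype(int); print(q)
a=p['pixels'][q[1]-60:q[1]+60,q[0]-80:q[0]+80]; cv2.imwrite('pics/palm.png',cv2.resize(a[:,:,::-1],None,fx=5,fy=5,interpolation=cv2.INTER_CUBIC))
togo(.667,-.206,.025)
E
```

```text
time: 41.55
tool_pos: [0.6671, -0.2077, 0.2248]
tcp_rot: [-1.468, -2.778, 0.001]
wrist_force: [-0.1, -0.3, -1.3]
width: 1.001
grip_force: 0.0
(array([ 0.6658, -0.2085,  0.643 ]), np.float64(0.906))
(array([ 0.6657, -0.2085,  0.6472]), np.float64(0.906))
[320 176]
t 41.65 pos [ 0.6672 -0.2077  0.2249] yaw_y 0.598 q6 -0.94 w 0.997 | spin 0 shift [0.031 0.017 3.999]
```

View pics/palm.png

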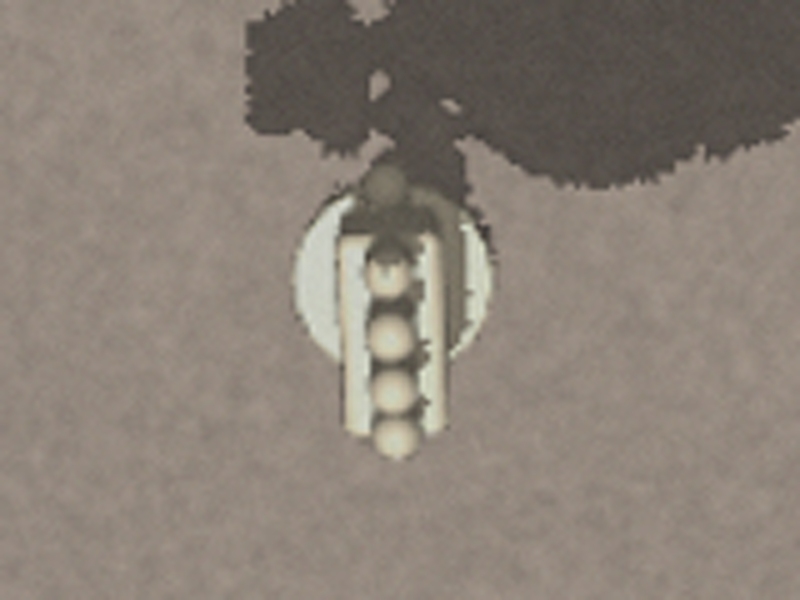

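```bash
python3 -m creep '[[0,-0.03,0.4,-0.35,1],[0,0,0.7,0,1],[0,0,0.8,0,1],[0,0,0.8,0,1],[0,0,0.7,0,1],[0,0,0.35,0,1],[0,0,0.2,0,1],[0,0,0.05,0,1],[0,0,0,0,1],[0,0,0,0,0.5],[0,0,0,0,0.4],[0,0,0,0,0.35],[0,0,0,0,0],[0,0,0,0,0],[0,0,0,0,0],[0,0,0,0,0],[0,0,0,0,0],[0,0,0,0,0]]' 35; python3 -m creep '[[0,0,-0.3,0,0],[0,0,-0.6,0,0],[0,0,-0.8,0,0],[0,0,-0.8,0,0],[0,0,-0.8,0,0],[0,0,-0.5,0,0],[0,0,-0.2,0,0],[0,0,0,0,0]]'; python3 -c "
from h import *
togo(.5192,.3763,.227)"
```

```text
time: 43.9
tool_pos: [0.6669, -0.2075, 0.0251]
tcp_rot: [1.417, 2.803, 0.0]
wrist_force: [-0.2, -0.3, 4.4]
width: 0.253
grip_force: 35.0
time: 44.9
tool_pos: [0.6666, -0.2074, 0.2251]
tcp_rot: [1.417, 2.804, 0.0]
wrist_force: [-0.2, 0.0, -2.0]
width: 0.251
grip_force: 34.5
t 44.9 pos [ 0.6666 -0.2074  0.2251] yaw_y 0.635 q6 -0.97 w 0.251 | spin 0 shift [11.146  4.551 -0.042]
```

```bash
python3 -m creep '[[0.2,0.08,0,0,0],[0.5,0.2,0,0,0],[0.8,0.33,0,0,0],[0.85,0.35,0,0,0],[0.9,0.37,0,0,0],[0.9,0.37,0,0,0],[0.9,0.37,0,0,0],[0.9,0.37,0,0,0],[0.9,0.37,0,0,0],[0.9,0.37,0,0,0],[0.9,0.37,0,0,0],[0.9,0.37,0,0,0],[0.8,0.32,0,0,0],[0.5,0.2,0,0,0],[0.2,0.1,0,0,0],[0,0,0,0,0],[0,0,0,0,0]]'; python3 -c "
from h import *
togo(.5192,.3763,.0971)"
```

```text
time: 47.02
tool_pos: [0.5215, 0.3712, 0.2245]
tcp_rot: [1.418, 2.803, -0.001]
wrist_force: [0.1, 0.7, -1.6]
width: 0.251
grip_force: 34.5
t 47.02 pos [0.5215 0.3712 0.2245] yaw_y 0.634 q6 -0.05 w 0.251 | spin 0 shift [0.111 0.025 2.549]
```

```bash
python3 -m creep '[[0.1,0.02,0.3,0,0],[0,0,0.6,0,0],[0,0,0.6,0,0],[0,0,0.5,0,0],[0,0,0.3,0,0],[0,0,0.13,0,0],[0,0,0.03,0,0],[0,0,0,0,0],[0,0,0,0,0]]'; python3 -c "
from h import *
togo(.5192,.3763,.0971)"
```

```text
time: 48.15
tool_pos: [0.5201, 0.3772, 0.103]
tcp_rot: [1.416, 2.803, 0.003]
wrist_force: [0.5, 0.5, -1.1]
width: 0.254
grip_force: 34.5
t 48.15 pos [0.5201 0.3772 0.103 ] yaw_y 0.635 q6 -0.05 w 0.254 | spin 0 shift [-0.003 -0.026  0.117]
```

```bash
python3 -m creep '[[0,-0.02,0.05,0,0],[0,0,0.04,0,0],[0,0,0.02,0,0],[0,0,0.01,0,0],[0,0,0,0,0],[0,0,0,0,0]]'
```

```text
time: 48.9
tool_pos: [0.5188, 0.3763, 0.0971]
tcp_rot: [1.417, 2.804, 0.001]
wrist_force: [-2.4, -1.1, 6.1]
width: 0.253
grip_force: 35.6
```

```bash
python3 -m creep '[[0,0,0,0,0.3],[0,0,0,0,0.36],[0,0,0,0,0.45],[0,0,0,0,0.7],[0,0,0,0,1],[0,0,0,0,1],[0,0,0,0,1],[0,0,-0.3,0,1],[0,0,-0.6,0,1],[0,0,-0.8,0,1],[0,0,-0.8,0,1],[0,0,-0.2,0,1],[0,0,0,0,1],[0,0,0,0,1]]'; python3 - <<'E'
from h import *
p=cam('wrist'); m=mask('palm_cast',p,(.519,.376),z=.11)
if m is not None: print(fit('palm_cast',[(p,m)],(.519,.376),z=.072,yaws=(.635,)))
s=cam('scene'); m=mask('head_cast',s,(.522,-.369),z=.13)
if m is not None: print(fit('head_cast',[(s,m)],(.522,-.369),z=.088,yaws=(5.3,)))
a=s['pixels'][110:340,160:440,::-1]; cv2.imwrite('pics/end.png',np.hstack([cv2.resize(s['pixels'][220:330,160:280,::-1],(400,367)),cv2.resize(p['pixels'][110:260,235:405,::-1],(400,367))]))
E
```

```text
time: 50.65
tool_pos: [0.5177, 0.3755, 0.2288]
tcp_rot: [-1.416, -2.803, 0.004]
wrist_force: [0.2, -0.2, -0.3]
width: 1.004
grip_force: 0.0
(array([0.5191, 0.3748, 0.6531]), np.float64(0.855))
(array([ 0.5217, -0.3657,  5.4019]), np.float64(0.95))
```

View pics/end.png

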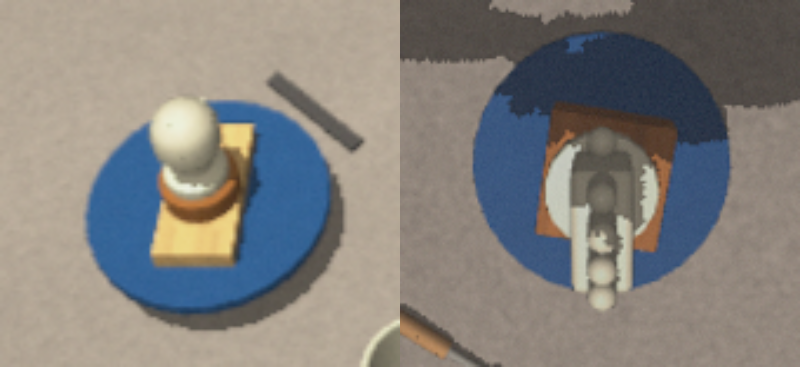

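Left: the head stands upright at about (185,150) on the disc, the board and the wide turntable. Right: the hand stands at about (600,190), centred on the block on the small turntable. All is released.

```bash
python3 -c "
from workcell import bot
print(bot.finish_job())"
```

```text
the job is handed in; nothing more can be done
None
```

Both casts are set up, upright and released on their stacks, each piece measured within about 5 mm of the centre below it; I handed the job in at about 51 s, and the call returned no verdict.

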